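# Wind the torsion stand three clicks and hold it

## Robot

A 6-joint arm with a two-finger parallel gripper is mounted at the origin on the work surface. World frame = base frame: x ahead of the robot, y to its left, z up, the work surface at z = 0. Lengths are in m, angles in rad, forces in N, time in s.
With the tool pointing down it reaches from about 0.325 to 0.9 m from the base axis. Payload 3.5 kg.
Tool frame: the origin (TCP) lies midway between the tips of the shut fingers; the grasp point (between the pads) lies 19 mm behind it; z points along the fingers, y is the line along which they close (so a half turn about z gives the same grasp; the last joint's range is limited). The gripper opens to 85 mm and grips with 20 to 120 N. Pads are 22 mm wide; open, the fingers measure 114 mm over their backs; the gripper's body (76 mm by 85 mm) begins 54 mm behind the grasp point. The pads swing forward as they close: fully open they stand 13 mm farther back than shut.
Start: joints at [-1.437, 0.276, -0.026, 1.268, 0, 1.467], TCP at [0.147, -0.608, 0.211] pointing down, gripper open.
Joint ranges: [-3.12, 3.12], [-0.85, 1.88], [-1.08, 1.24], [-1.95, 2.15], [-1.57, 1.53], [-3.14, 3.14]. Speed limits (rad/s): [2.57, 2.57, 3.14, 3.14, 3.14, 3.14].

## Interface

Orientations are given as a rotation vector (axis times angle).
In Python, from plant import goto, move_linear, goto_joints, gripper_to, wait, inverse_kinematics, get_image, Unreachable, close_job, current_time_s, current_joint_pos, current_dq, current_joint_torque, current_tool_pos, current_eef_rot, current_ft_force, current_wrist_torque, current_grip_width, current_finger_force gives the robot as it stands. Calls block until the motion is done:
- goto(position, orientation): joint-space move of the TCP to a pose.
- move_linear(position, rate=0.15, rot=None, until_force=None): straight line of the TCP; rot=None keeps the orientation; rate is the mean speed in m/s. With until_force (N) it stops when the force on the tool has changed by that much, and returns True; else False.
- goto_joints(angles): joint-space move.
- gripper_to(opening, force=None): opening from 0.0 (shut) to 1.0 (fully open); force is the grip in N (None keeps the last); returns when the fingers have stopped.
- wait(seconds).
- inverse_kinematics(position, orientation): joint angles nearest the present ones, or None.
- get_image(name): name is "scene" or "side" or "wrist"; returns a dict with "color" (480x640x3 uint8, red, green, blue), "depth" (480x640 float32, m along the optical axis (not along the pixel's ray), 0 where there is no reading), "fovy" (degrees; the focal length in pixels is half the picture's height over the tangent of half this angle, whatever the lens; pixels are square), "cx", "cy" (the principal point, pixels), "rvec" (rotation vector, rad) and "tvec" (3), from world to camera coordinates, as OpenCV has them. Camera axes: x right, y down, z forward; pixel columns grow to the right and rows downward; lengths in m; the calibration is good to about 2 mm. A picture is of the moment at which its call begins.
A pose or a line that the arm cannot do raises Unreachable and nothing moves.
- close_job(): hands the job in; it is judged then, once.
Readings, each from a call of its own:
- current_time_s(): time.
- current_joint_pos(): joint angles.
- current_dq(): joint speeds.
- current_joint_torque(): joint torques, N m.
- current_tool_pos(): TCP position.
- current_eef_rot(): TCP orientation.
- current_ft_force(): force on the tool from outside, world axes, zero at the start.
- current_wrist_torque(): the same for the moment, N m.
- current_grip_width(): opening from 0.0 (shut) to 1.0 (fully open).
- current_finger_force(): force on a finger pad.
Only numpy, scipy, OpenCV 4.12 (cv2) and the standard library are available. Lean on these libraries where they do the work, as an engineer would, in place of code of your own. Each camera call takes 0.05 s, during which the arm holds its last target. There are 200 camera calls.

## Task

Take the long lever rod out of the wooden rack, push it fully home in the upright socket of the torsion stand, and with the rod swing the socket over against its spring until you have felt exactly three clicks, never riding over the fourth. Finish still holding the rod, the lever kept still in that third notch (let go, it springs back). Leave the ball-headed pin, jar, bottle and wrench where they are.

Things in the scene. Friction and masses are not known exactly. Their poses are not given: they have to be found in the camera images.
- rod: Lever rod, 160 mm long, 0.14 kg, upright in one of the rack's two holes (sunk 30 mm). Steel shank 12 mm in diameter with chamfered foot; over its top 50 mm a black grip sleeve 16 mm in diameter. Origin at the centre of the foot, z along the rod towards the sleeve.
- rod_grip (a point): Point on the rod's axis in the middle of the black sleeve, 135 mm above the foot and 25 mm below the top: a good place to grip.
- rack: Fixed wooden block 70 x 150 x 40 mm (x, y, z), with two holes 14 mm wide and 30 mm deep, 84 mm apart along its y. Origin at the centre of its underside on the table.
- ball_pin: Bystander: short steel pin, 12 mm in diameter, with a 24 mm black ball on top, 80 mm long in all, standing in the other hole of the rack. Origin at the foot's centre.
- stand: Torsion stand, fixed to the table: grey base plate 130 x 170 x 12 mm, two dark cheeks, and a level axle along its own x at 55 mm above the table. Origin at the centre of the underside; z up. Its yaw varies. The lever swings towards the stand's own -y.
- axle (a point): Point on the axle (55 mm above the table) directly below the socket's centre line when the lever stands upright; the lever turns about the line through it along the stand's own x. Its axes are those of the stand.
- lever (a joint): Lever angle, rad: 0 at rest (socket upright), grows as it swings to the stand's -y, stop at 1.15. Return spring 0.84 N m + 0.6 N m/rad beats the notches. Clicks add a ripple of about +-0.3 N m: resistance jumps up where the roller meets a pin, falls as it rides over, drops below the spring's pull past the crest, and jumps up again mid-notch at the next pin. Push at the sleeve 5 to 13 N.
- socket_mouth (a point): Centre of the mouth of the lever's socket, a 30 mm square steel block with a round hole 14 mm wide and 50 mm deep along its axis, the mouth chamfered by 3 mm. 70 mm from the axle, so 125 mm above the table at rest. Its z points out of the hole along the lever.
- socket_floor (a point): Centre of the floor of the socket's hole, 20 mm from the axle; the rod's foot rests here when fully home. Its axes are those of the lever: x along the axle, z out of the hole.
- click_plate: Toothed aluminium sector on the axle on the socket's +x side: six 6 mm steel pins at 65 mm radius. Origin on the axle. It is set at a turn about its x of 0 to 0.2 rad (lever's direction), different each run, and stays there. In its frame the first pin stands 0.12 rad from upright towards -y, the others 0.15 rad apart. A click: the roller passes a pin. Third notch: between pins 3 and 4.
- roller_point (a point): Point on the lever where the centre of the spring-loaded roller (6 mm thick) rides when lowest: 68 mm from the axle along the lever, 26 mm to the stand's +x side of the socket's axis, over the plate's rim. At lever angle a and plate turn b it stands at the angle a - b in the plate's frame.
- jar: Bystander: amber glass jar with white cap, 52 mm wide, 75 mm tall. Origin at the underside's centre.
- bottle: Bystander: white plastic bottle, 54 mm wide, 120 mm tall. Origin at the underside's centre.
- wrench: Bystander: steel wrench 140 mm long, lying on the table.
Not all that is in view belongs to the job. What is shaped like the rod but orange, purple or yellow is not meant.

How it is judged:
By the outcome, as a careful person would: the job done as asked, in the order asked, and still so for the second after the job is handed in, while the arm keeps its last pose, push and grip.
It also fails if it takes over 64 s, if anything falls off the work surface, if the arm or the gripper's body presses on something with over 40 N, if the wrist force passes 120 N, or if a joint passes its speed limit or range.

## Working session

There is one attempt and no reset: what is moved stays moved. The work goes in short steps, each a Python script; the robot and the scene stay as the last script left them, time stands still between calls to the robot, and variables do not carry over. Pictures are saved under pics/ and viewed, at most 10 in all, crops included, and the job is handed in when it is done.

```bash
ls; mkdir -p pics; cat > h.py <<'E'
import numpy as np, cv2
from scipy.spatial.transform import Rotation as R
from plant import *
def grab(n):
    im=get_image(n); np.save(f'/tmp/{n}.npy',im,allow_pickle=True); return im
def load(n): return np.load(f'/tmp/{n}.npy',allow_pickle=True).item()
def cloud(im):
    h,w=im['depth'].shape; f=h/2/np.tan(np.radians(im['fovy'])/2)
    v,u=np.mgrid[:h,:w]; d=im['depth']
    c=np.stack([(u-im['cx'])/f*d,(v-im['cy'])/f*d,d],-1)
    Rm=R.from_rotvec(np.ravel(im['rvec'])).as_matrix()
    return (c-np.ravel(im['tvec']))@Rm
def proj(im,p):
    f=480/2/np.tan(np.radians(im['fovy'])/2)
    c=R.from_rotvec(np.ravel(im['rvec'])).apply(np.atleast_2d(p))+np.ravel(im['tvec'])
    return np.c_[im['cx']+f*c[:,0]/c[:,2], im['cy']+f*c[:,1]/c[:,2]]
E
python3 - <<'E'
from h import *
for n in ['scene','side']:
    im=grab(n); cv2.imwrite(f'pics/{n}0.png',im['color'][...,::-1])
    Rm=R.from_rotvec(np.ravel(im['rvec'])).as_matrix(); print(n,im['fovy'],im['cx'],im['cy'],-Rm.T@np.ravel(im['tvec']),Rm[2])
print(current_time_s(),current_eef_rot())
E
```

```text
pics
scene 44.99211190203735 321.6610319408777 240.73969953575087 [ 1.17296366 -0.93652891  0.94077191] [-0.43516976  0.66396355 -0.60809512]
side 49.297541880731494 322.4297754433316 240.2141457998584 [0.28857536 0.9638841  0.73979568] [ 0.23672117 -0.81972812 -0.52154473]
0.1 [-3.11760759e+00 -3.70845195e-01  3.81500495e-05]
```

View pics/scene0.png

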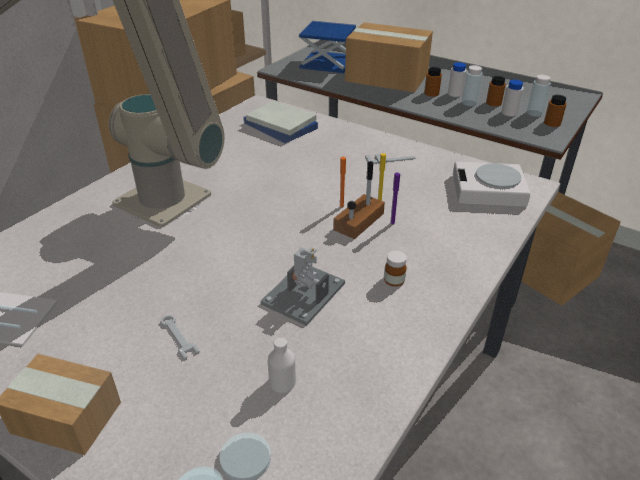

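View pics/side0.png

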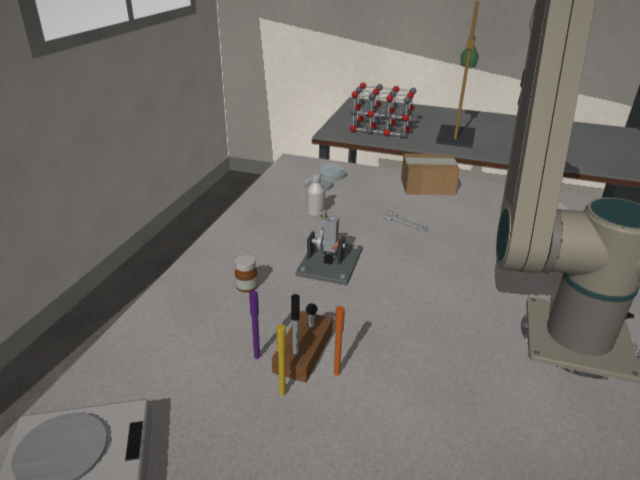

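Scene picture: the rod-like things are orange (343,180), yellow (382,178), purple (396,198), and black sleeve on a steel shank (370,180), which stands in the rack (360,215). The last one fits the description; the short ball pin is at (351,207) and the stand at (305,285). I'll confirm in a crop and measure.

```bash
python3 - <<'E'
from h import *
a=load('scene'); b=load('side')
c1=cv2.resize(a['color'][140:330,250:420],None,fx=2.9,fy=2.9,interpolation=cv2.INTER_CUBIC)[:, :400*2]
c2=cv2.resize(b['color'][200:400,220:370],None,fx=2.0,fy=2.755,interpolation=cv2.INTER_CUBIC)
h=min(c1.shape[0],c2.shape[0]); cv2.imwrite('pics/crop1.png',np.hstack([c1[:h],c2[:h]])[...,::-1])
print(c1.shape,c2.shape)
for n,im in [('scene',a),('side',b)]:
    P=cloud(im); C=im['color'].astype(int)
    print(n)
    # sleeve: dark points above z .1
    hsv=cv2.cvtColor(im['color'],cv2.COLOR_RGB2HSV)
    boxes={'scene':(330,410,140,240),'side':(235,355,280,400)}[n]
    u0,u1,v0,v1=boxes
    m=np.zeros(P.shape[:2],bool); m[v0:v1,u0:u1]=1
    for nm,mm in {'black':(hsv[...,2]<60)&(P[...,2]>.05),'orange':(hsv[...,0]<13)&(hsv[...,1]>180)&(P[...,2]>.06),'yellow':(hsv[...,0]>18)&(hsv[...,0]<32)&(hsv[...,1]>150)&(P[...,2]>.02),'purple':(hsv[...,0]>125)&(hsv[...,0]<150)&(hsv[...,1]>100)&(P[...,2]>.02)}.items():
        q=P[m&mm]; 
        if len(q): print(nm,len(q),np.median(q,0).round(4),q.min(0).round(3),q.max(0).round(3))
    q=P[m&(P[...,2]>.034)&(P[...,2]<.046)&(hsv[...,1]>80)&(hsv[...,0]<20)].astype(np.float32)
    print('racktop',len(q),cv2.minAreaRect(q[:,:2]),np.median(q[:,2]))
    u0,u1,v0,v1={'scene':(255,350,240,325),'side':(290,370,200,290)}[n]
    m[:]=0; m[v0:v1,u0:u1]=1
    q=P[m&(P[...,2]>.008)&(P[...,2]<.016)].astype(np.float32)
    print('base',len(q),cv2.minAreaRect(q[:,:2]),np.median(q[:,2]))
    q=P[m&(P[...,2]>.118)&(P[...,2]<.131)].astype(np.float32)
    print('sock',len(q),cv2.minAreaRect(q[:,:2]),q.mean(0))
    q=P[m&(P[...,2]>.131)]; print('above',len(q),q.mean(0) if len(q) else '', q.max(0) if len(q) else '')
E
```

```text
(551, 493, 3) (551, 300, 3)
scene
black 136 [0.5415 0.2569 0.1323] [0.53  0.167 0.069] [0.548 0.27  0.173]
orange 104 [0.4603 0.2546 0.1287] [ 0.453 -0.937  0.061] [1.173 0.263 0.941]
yellow 161 [0.5409 0.3338 0.1074] [0.532 0.326 0.02 ] [0.548 0.343 0.163]
purple 182 [0.6211 0.2624 0.1091] [0.543 0.254 0.022] [0.627 0.272 0.161]Traceback (most recent call last):
  File "<stdin>", line 19, in <module>
cv2.error: OpenCV(4.12.0) /io/opencv/modules/imgproc/src/convhull.cpp:143: error: (-215:Assertion failed) total >= 0 && (depth == CV_32F || depth == CV_32S) in function 'convexHull'
```

View pics/crop1.png

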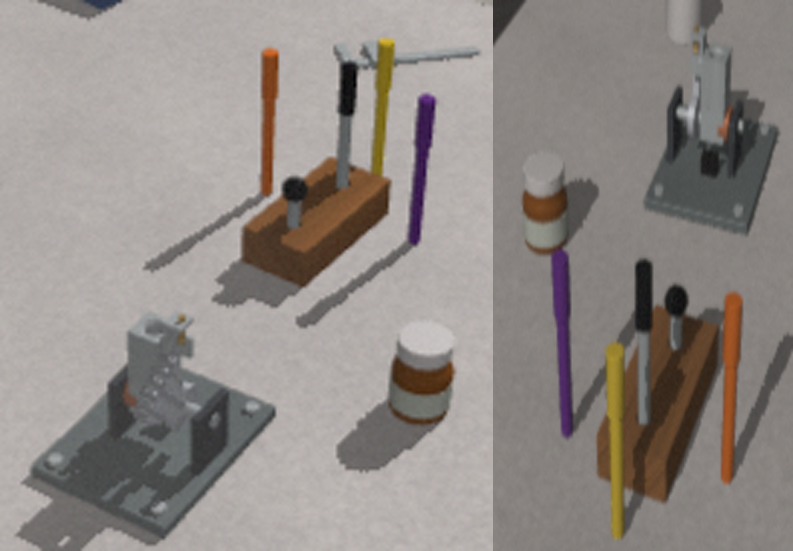

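The crop confirms it: the black-sleeved steel rod stands in the rack's far hole, with orange, yellow and purple decoys standing about 80 mm away from it.

```bash
python3 - <<'E'
from h import *
for n in ['scene','side']:
    im=load(n); P=cloud(im); hsv=cv2.cvtColor(im['color'],cv2.COLOR_RGB2HSV)
    def sel(b,lo,hi): 
        u0,u1,v0,v1=b; m=np.zeros(P.shape[:2],bool); m[v0:v1,u0:u1]=1
        return m&(P[...,2]>lo)&(P[...,2]<hi)
    rb={'scene':(330,390,155,240),'side':(270,335,285,380)}[n]
    m=sel(rb,.11,.175)&(hsv[...,2]<70); q=P[m]; print(n,'sleeve',len(q),np.median(q,0),q.min(0),q.max(0))
    m=sel(rb,.034,.046)&(hsv[...,1]>80); q=P[m].astype(np.float32); print('rack',len(q),cv2.minAreaRect(q[:,:2]) if len(q) else '')
    sb={'scene':(255,350,240,325),'side':(290,370,200,290)}[n]
    q=P[sel(sb,.008,.016)].astype(np.float32); print('base',len(q),cv2.minAreaRect(q[:,:2]),np.median(q[:,2]))
    q=P[sel(sb,.119,.131)].astype(np.float32); print('sock',len(q),cv2.minAreaRect(q[:,:2]),q.mean(0))
    q=P[sel(sb,.131,.3)]; print('above',len(q),q.mean(0),q.max(0))
    print('proj rod',proj(im,[[.541,.26,.16],[.541,.26,.04]]))
E
```

```text
scene sleeve 92 [0.54185132 0.25932548 0.14601326] [0.53275043 0.25229465 0.11818487] [0.54775486 0.26983233 0.17324733]Traceback (most recent call last):
  File "<stdin>", line 9, in <module>
cv2.error: OpenCV(4.12.0) /io/opencv/modules/imgproc/src/convhull.cpp:143: error: (-215:Assertion failed) total >= 0 && (depth == CV_32F || depth == CV_32S) in function 'convexHull'
```

```bash
python3 - <<'E'
from h import *
def rect(q): 
    q=np.ascontiguousarray(q[:,:2],np.float32)*1000
    return cv2.minAreaRect(q.reshape(-1,1,2)) if len(q)>3 else None
for n in ['scene','side']:
    im=load(n); P=cloud(im); hsv=cv2.cvtColor(im['color'],cv2.COLOR_RGB2HSV)
    def sel(b,lo,hi): 
        u0,u1,v0,v1=b; m=np.zeros(P.shape[:2],bool); m[v0:v1,u0:u1]=1
        return m&(P[...,2]>lo)&(P[...,2]<hi)
    rb={'scene':(330,390,155,240),'side':(270,335,285,380)}[n]
    q=P[sel(rb,.11,.175)&(hsv[...,2]<70)]; print(n,'sleeve',len(q),np.median(q,0),q.min(0),q.max(0))
    q=P[sel(rb,.036,.043)&(hsv[...,1]>80)]; print('rack',len(q),rect(q))
    sb={'scene':(255,350,240,325),'side':(290,370,200,290)}[n]
    q=P[sel(sb,.008,.016)]; print('base',len(q),rect(q),np.median(q[:,2]))
    q=P[sel(sb,.121,.129)]; print('sock',len(q),rect(q),q.mean(0))
    q=P[sel(sb,.131,.3)]; print('above',len(q),q.mean(0) if len(q) else '')
    print('proj rod',proj(im,[[.541,.26,.16],[.541,.26,.04]]).round(1).tolist())
E
```

```text
scene sleeve 92 [0.54185132 0.25932548 0.14601326] [0.53275043 0.25229465 0.11818487] [0.54775486 0.26983233 0.17324733]
rack 632 ((531.5401000976562, 232.40625), (124.46002197265625, 188.00059509277344), 24.05143928527832)
base 1752 ((577.974853515625, -107.96978759765625), (133.6298370361328, 174.93289184570312), 0.799022376537323) 0.012380316586896072
sock 113 ((585.2205200195312, -108.85197448730469), (32.980377197265625, 51.51640701293945), 80.32105255126953) [ 0.58038499 -0.10980513  0.12461072]
above 63 [ 0.60044507 -0.10792858  0.14056007]
proj rod [[369.8, 166.2], [367.5, 203.7]]
side sleeve 217 [0.53565977 0.27193747 0.14770081] [0.52916546 0.25960559 0.11954799] [0.54470038 0.2768313  0.17147143]
rack 1422 ((536.0250854492188, 246.7211151123047), (197.74679565429688, 71.830322265625), 87.03033447265625)
base 1437 ((593.9893188476562, -177.5422821044922), (158.60618591308594, 349.45068359375), 13.518060684204102) 0.011313191757193631
sock 100 ((582.455322265625, -104.20677185058594), (35.48286437988281, 45.573402404785156), 86.30411529541016) [ 0.5802412  -0.10189143  0.12374269]
above 46 [ 0.59750022 -0.10103047  0.13971242]
proj rod [[294.4, 298.1], [294.5, 348.0]]
```

```bash
python3 - <<'E'
from h import *
dn=[np.pi,0,0]
for k in range(2):
    p=[.58,-.16,.36] if k==0 else [.54,.20,.36]
    goto(p,dn); im=grab('wrist'); np.save(f'/tmp/w{k}.npy',im,allow_pickle=True)
    cv2.imwrite(f'pics/w{k}.png',im['color'][...,::-1])
    Rm=R.from_rotvec(np.ravel(im['rvec'])).as_matrix(); print(im['fovy'],-Rm.T@np.ravel(im['tvec'])-current_tool_pos(),Rm[2],Rm[0],current_time_s(),current_joint_pos())
E
```

```text
62.29293871068332 [0.08216842 0.00019028 0.16307161] [-3.22748004e-01 -3.28208489e-04 -9.46484875e-01] [-1.85091800e-03 -9.99997809e-01  9.77921449e-04] 2.4333 [-3.77996819e-01  1.98725269e-01  1.81926777e-01  1.55465199e+00
 -2.02025751e-04  2.76491891e+00]
62.29293871068332 [0.08202658 0.00018706 0.16309375] [-3.22133118e-01 -6.29901844e-04 -9.46694173e-01] [-9.11876349e-04 -9.99999108e-01  9.75654947e-04] 7.1417 [ 2.42303959e-01  1.50219556e-01  1.24846418e-01  1.54541677e+00
 -2.11930220e-05 -2.89906686e+00]
```

View pics/w0.png

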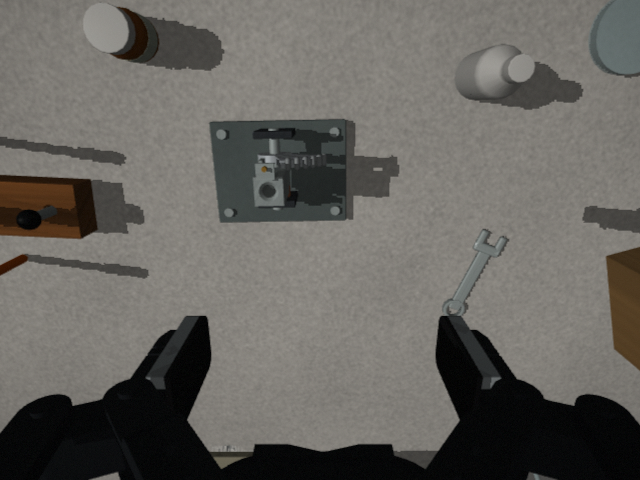

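View pics/w1.png

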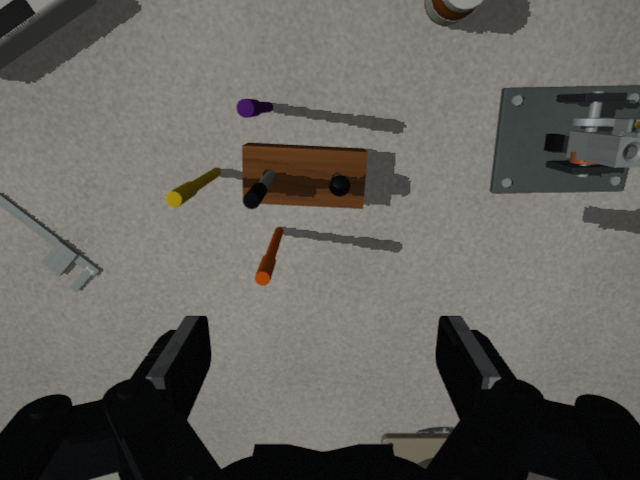

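w0: the socket's hole is at about (267,190), with the click pins at (280–325,160) and the roller at (265,169). w1: the rod's sleeve top is at about (252,200), with the ball pin at (340,185). Next I compute both precisely.

```bash
cat >> h.py <<'E'
def ray(im,uv,z):
    f=480/2/np.tan(np.radians(im['fovy'])/2); Rm=R.from_rotvec(np.ravel(im['rvec'])).as_matrix()
    c=-Rm.T@np.ravel(im['tvec']); d=Rm.T@np.array([(uv[0]-im['cx'])/f,(uv[1]-im['cy'])/f,1]); return c+d*(z-c[2])/d[2]
E
python3 - <<'E'
from h import *
w0=np.load('/tmp/w0.npy',allow_pickle=True).item(); w1=np.load('/tmp/w1.npy',allow_pickle=True).item()
print('mouth',ray(w0,(267,190),.125),'rodtop',ray(w1,(252,200),.17))
P=cloud(w0); Q=cloud(w1)
def rect(q): return cv2.minAreaRect(np.ascontiguousarray(q[:,:2],np.float32).reshape(-1,1,2)*1000)
b=np.zeros(P.shape[:2],bool); b[110:230,200:355]=1
for lo,hi,n in [(.008,.016,'base'),(.121,.129,'sock')]:
    q=P[b&(P[...,2]>lo)&(P[...,2]<hi)]; print(n,len(q),rect(q),np.median(q[:,2]))
bb=b&(P[...,2]>.131); v,u=np.nonzero(bb); print('roller asm',len(u),u.mean(),v.mean(),P[bb].mean(0))
q=Q[190:212,240:266].reshape(-1,3); q=q[(q[:,2]>.16)&(q[:,2]<.18)]; print('top',len(q),q.mean(0),rect(q))
b=np.zeros(P.shape[:2],bool); b[135:215,235:372]=1; q=Q[b&(abs(Q[...,2]-.04)<.004)]; print('rack',rect(q))
A=cv2.resize(w0['color'][115:230,205:355],None,fx=4,fy=4,interpolation=cv2.INTER_CUBIC)
B=cv2.resize(w1['color'][165:215,235:285],None,fx=4,fy=4,interpolation=cv2.INTER_CUBIC)
B=np.vstack([B,np.zeros((A.shape[0]-B.shape[0],B.shape[1],3),np.uint8)])
cv2.imwrite('pics/crop2.png',np.hstack([A,B])[...,::-1])
E
```

```text
mouth [ 0.57812045 -0.1040866   0.125     ] rodtop [0.53872501 0.2643305  0.17      ]
base 9972 ((576.2722778320312, -104.57293701171875), (130.42523193359375, 169.93536376953125), 0.9034866690635681) 0.01231094128281696
sock 700 ((583.6515502929688, -107.05640411376953), (35.3099365234375, 46.1173095703125), 86.79275512695312) 0.1250050557951598
roller asm 423 265.60520094562645 171.49408983451536 [ 0.61224057 -0.11585914  0.21790883]
top 271 [0.53915336 0.26492645 0.16921574] ((538.6712646484375, 265.6188049316406), (15.157461166381836, 15.383941650390625), 0.9961142539978027)
rack ((535.81298828125, 223.91583251953125), (150.43026733398438, 70.29393005371094), 87.06621551513672)
```

View pics/crop2.png

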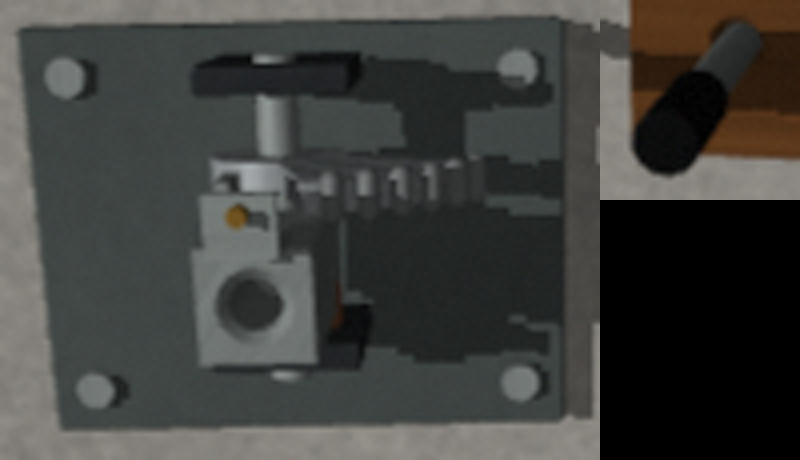

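```bash
python3 - <<'E'
from h import *
w0=np.load('/tmp/w0.npy',allow_pickle=True).item()
for b in [0,.05,.1,.15,.2]:
    ph=b+.12+.15*np.arange(6); r=.066
    p=np.c_[np.full(6,.604)+0,-.1045-r*np.sin(ph),.055+r*np.cos(ph)]
    print(b,((proj(w0,p)-[205,115]+.4)*4).round().tolist())
dn=[0,np.pi,0]
gripper_to(.5)
goto([.5386,.2648,.25],dn)
move_linear([.5386,.2648,.126],rate=.1)
print(current_ft_force(),current_tool_pos(),current_joint_pos())
gripper_to(0,force=80)
print(current_ft_force(),current_grip_width(),current_finger_force(),current_time_s())
E
```

```text
0 [[280.0, 196.0], [319.0, 195.0], [357.0, 193.0], [392.0, 191.0], [424.0, 187.0], [451.0, 183.0]]
0.05 [[293.0, 196.0], [332.0, 195.0], [369.0, 192.0], [403.0, 189.0], [433.0, 186.0], [458.0, 182.0]]
0.1 [[306.0, 196.0], [345.0, 194.0], [381.0, 191.0], [414.0, 188.0], [442.0, 185.0], [466.0, 181.0]]
0.15 [[319.0, 195.0], [357.0, 193.0], [392.0, 191.0], [424.0, 187.0], [451.0, 183.0], [472.0, 179.0]]
0.2 [[332.0, 195.0], [369.0, 192.0], [403.0, 189.0], [433.0, 186.0], [458.0, 182.0], [479.0, 178.0]]
[-0.04577055  0.08551038 -0.2202308 ] [0.53931504 0.2650659  0.12686845] [ 3.49276332e-01  2.88478383e-01 -1.94146196e-01  1.08649365e+00
 -6.08390617e-06  3.49253981e-01]
[ 0.59050021 -0.53312104  3.7409236 ] 0.156770931057012 78.03059935569763 12.1333
```

```bash
python3 - <<'E'
from h import *
p=current_tool_pos(); rot=current_eef_rot()
move_linear([p[0],p[1],.29],rate=.1)
print(current_ft_force(),current_grip_width())
psi=.016
rot=(R.from_euler('z',psi)*R.from_rotvec([0,np.pi,0])).as_rotvec()
goto([.5785,-.1045,.275],rot)
print(current_ft_force(),current_tool_pos(),current_time_s(),current_joint_pos())
ims=[grab(n) for n in ['scene','side']]
t=[]
for im in ims:
    c=proj(im,[[.578,-.1045,.17]])[0].astype(int)
    t.append(cv2.resize(im['color'][c[1]-60:c[1]+60,c[0]-40:c[0]+40],None,fx=4.8,fy=4.8,interpolation=cv2.INTER_CUBIC)); print(c)
cv2.imwrite('pics/above.png',np.hstack(t)[...,::-1])
for im in ims:
    P=cloud(im); m=(abs(P[...,0]-.578)<.03)&(abs(P[...,1]+.1045)<.03)
    for z in np.arange(.15,.25,.02):
        q=P[m&(abs(P[...,2]-z)<.01)]; print(round(z,2),len(q),np.median(q,0).round(4) if len(q) else '')
E
```

```text
[ 0.51933151  0.66579382 -0.73830637] 0.1591982525767888
[ 1.08531586  0.58147317 -0.77480247] [ 0.57864399 -0.10354055  0.27507815] 15.3167 [-2.87329955e-01  1.84472720e-01 -8.45615408e-03  1.37786536e+00
  6.02448922e-04 -3.04413013e-01]
[302 236]
[331 202]
0.15 43 [ 0.6013 -0.1071  0.1429]
0.17 32 [ 0.5816 -0.1085  0.1708]
0.19 36 [ 0.5814 -0.1084  0.1886]
0.21 50 [ 0.5807 -0.1085  0.21  ]
0.23 41 [ 0.5814 -0.108   0.2291]
0.15 28 [ 0.599  -0.103   0.1409]
0.17 38 [ 0.577  -0.0978  0.1695]
0.19 38 [ 0.5745 -0.0986  0.1895]
0.21 39 [ 0.5752 -0.0973  0.2103]
0.23 41 [ 0.5763 -0.0977  0.2309]
```

View pics/above.png

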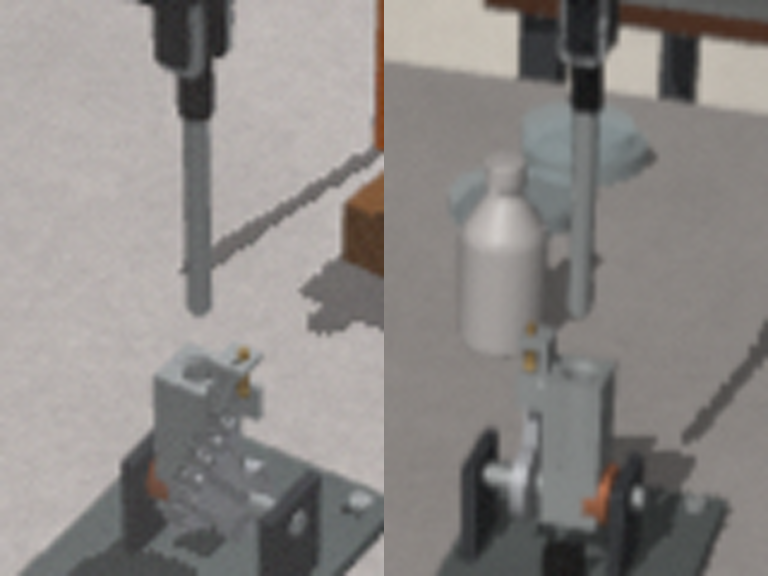

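The rod hangs straight, centred over the mouth to about 1 mm. Insert it.

```bash
python3 - <<'E'
from h import *
p=current_tool_pos()
x,y=p[0],p[1]-.0008
for z in [.245,.225,.205,.196,.180]:
    hit=move_linear([x,y,z],rate=.05,until_force=12)
    print(z,hit,current_tool_pos().round(4),current_ft_force().round(2),current_time_s())
    if hit: break
E
```

```text
0.245 False [ 0.5788 -0.1041  0.245 ] [ 0.88 -0.61 -0.74] 16.1667
0.225 False [ 0.5784 -0.1041  0.2244] [-0.33 -0.81 -1.35] 16.7167
0.205 False [ 0.5784 -0.1039  0.2044] [-0.13 -0.93 -1.67] 17.2667
0.196 False [ 0.5784 -0.104   0.1954] [-0.41 -1.76 -1.66] 17.6
0.18 True [ 0.5797 -0.1045  0.1918] [-1.38 -0.39  5.29] 17.8417
```

The rod stopped at exactly the predicted home height. I'll press a little to confirm, then start the swing, logging as it goes.

```bash
cat >> h.py <<'E'
import json
def tcp_at(a,c):
    S=R.from_euler('z',c['psi']); A=np.array(c['axle'])
    return A+S.apply([0,-c['r']*np.sin(a),c['r']*np.cos(a)]), (S*R.from_euler('x',a)*R.from_rotvec([0,np.pi,0])).as_rotvec()
def step(a,c,rate=.05,until_force=None):
    p,r=tcp_at(a,c); move_linear(p,rate=rate,rot=r,until_force=until_force)
    return state(c)
def state(c):
    S=R.from_euler('z',c['psi']); q=S.inv().apply(current_tool_pos()-np.array(c['axle'])); act=np.arctan2(-q[1],q[2])
    ar=(S.inv()*R.from_rotvec(current_eef_rot())*R.from_rotvec([0,np.pi,0]).inv()).as_rotvec()[0]
    f=S.inv().apply(current_ft_force()); t=np.array([0,np.cos(act),np.sin(act)]); n=np.array([0,-np.sin(act),np.cos(act)])
    return act,ar,f@t,f@n,f[0],np.hypot(q[1],q[2]),current_wrist_torque()[0]
E
python3 - <<'E'
from h import *
p=current_tool_pos()
hit=move_linear([.5784,-.1042,.186],rate=.03,until_force=25)
print(hit,current_tool_pos(),current_ft_force())
gripper_to(0,force=100)
z=current_tool_pos()[2]
c=dict(psi=.016,axle=[.5784,-.1043,.055],r=z-.055-.0002); json.dump(c,open('c.json','w'))
step(0,c); print(np.round(state(c),3))
for a in np.arange(.02,.281,.02):
    s=step(a,c); print(round(a,2),np.round(s,3),current_time_s())
    if s[0]>.28: break
E
```

```text
False [ 0.58085585 -0.10473213  0.19149226] [-4.86080571 -0.14624807 17.69589183]
[ 1.000e-03 -0.000e+00 -1.262e+00  5.067e+00  1.980e-01  1.370e-01
 -2.470e-01]
0.02 [ 0.021  0.021  0.063  5.548 -0.644  0.137 -0.034] 18.85
0.04 [ 0.037  0.042  1.058  6.409 -1.177  0.137  0.314] 19.1
0.06 [ 0.051  0.064  3.773  6.812 -1.962  0.137  0.618] 19.35
0.08 [ 0.07   0.084  4.037  6.683 -0.361  0.137  0.683] 19.6
0.1 [ 0.09   0.104  4.844  5.855 -1.023  0.137  0.658] 19.85
0.12 [ 0.11   0.125  4.689  6.593 -0.877  0.137  0.678] 20.1
0.14 [ 0.13   0.144  4.5    7.342 -1.32   0.137  0.644] 20.35
0.16 [ 0.15   0.164  4.952  6.497 -1.676  0.137  0.636] 20.6
0.18 [ 0.17   0.184  4.618  5.648 -1.972  0.137  0.657] 20.85
0.2 [ 0.19   0.204  4.459  7.008 -1.719  0.137  0.651] 21.1
0.22 [ 0.21   0.224  4.388  7.566 -0.819  0.137  0.673] 21.35
0.24 [ 0.23   0.244  5.017  6.462 -1.358  0.137  0.668] 21.6
0.26 [ 0.25   0.264  4.435  7.657 -0.37   0.137  0.534] 21.85
0.28 [ 0.27   0.284  4.527  7.194 -1.445  0.137  0.589] 22.1
```

```bash
cat >> h.py <<'E'
def avg(c,n=4):
    L=[]
    for _ in range(n): L.append(state(c)); wait(.02)
    return np.mean(L,0)
E
python3 - <<'E'
from h import *
c=json.load(open('c.json'))
for a in np.arange(.292,.425,.012):
    step(a,c); s=avg(c); print(round(a,3),np.round(s,3),'M',round(s[2]*c['r']+s[6],3),current_time_s().__round__(2))
E
```

```text
0.292 [ 0.281  0.296  5.254  7.349 -1.281  0.137  0.628] M 1.345 22.42
0.304 [ 0.291  0.309  5.389  7.017 -1.579  0.137  0.723] M 1.458 22.73
0.316 [ 0.301  0.321  5.682  7.805 -1.455  0.137  0.885] M 1.66 23.05
0.328 [ 0.31   0.334  7.603  7.287 -1.855  0.137  1.013] M 2.05 23.37
0.34 [ 0.326  0.345  5.507  7.336 -1.652  0.137  0.8  ] M 1.551 23.68
0.352 [ 0.34   0.357  5.73   7.347 -1.307  0.137  0.735] M 1.516 24.0
0.364 [ 0.352  0.368  5.884  7.444 -1.538  0.137  0.729] M 1.532 24.32
0.376 [ 0.365  0.38   5.014  7.638 -2.047  0.137  0.694] M 1.378 24.63
0.388 [ 0.378  0.392  4.857  7.304 -1.491  0.137  0.684] M 1.346 24.95
0.4 [ 0.39   0.404  4.536  7.399 -1.64   0.137  0.652] M 1.271 25.27
0.412 [ 0.403  0.416  4.72   7.215 -1.607  0.137  0.572] M 1.216 25.58
0.424 [ 0.415  0.428  4.353  6.947 -2.214  0.137  0.59 ] M 1.184 25.9
```

One clear jump up (pin 1) at a commanded angle of about 0.32, then the fall over it. The next jumps should come at about 0.47, 0.62 and 0.77.

```bash
python3 - <<'E'
from h import *
c=json.load(open('c.json'))
p,r=tcp_at(.78,c); print(inverse_kinematics(p,r))
for a in np.r_[.436:.70:.0125]:
    step(a,c); s=avg(c,3); print(round(a,3),np.round(s,3),'M',round(s[2]*c['r']+s[6],3),current_time_s().__round__(2))
E
```

```text
[-0.71299802  0.64279693  0.17136164  1.6820159   0.55216942 -0.89850312]
0.436 [ 0.427  0.44   4.418  6.686 -1.828  0.137  0.552] M 1.155 26.2
0.448 [ 0.438  0.453  4.817  6.96  -1.33   0.137  0.642] M 1.299 26.5
0.461 [ 0.447  0.466  6.742  7.651 -2.284  0.137  0.79 ] M 1.71 26.8
0.474 [ 0.456  0.479  7.753  7.089 -1.006  0.137  0.981] M 2.039 27.1
0.486 [ 0.464  0.493  9.351  7.983 -2.002  0.137  1.237] M 2.513 27.4
0.499 [ 0.485  0.503  5.603  7.676 -2.018  0.137  0.783] M 1.547 27.7
0.511 [ 0.499  0.515  5.392  7.084 -1.969  0.137  0.769] M 1.504 28.0
0.524 [ 0.512  0.528  4.852  7.739 -1.428  0.137  0.664] M 1.326 28.3
0.536 [ 0.526  0.54   5.175  7.443 -1.24   0.137  0.668] M 1.374 28.6
0.549 [ 0.538  0.552  5.615  7.198 -2.107  0.137  0.649] M 1.414 28.9
0.561 [ 0.552  0.565  4.666  7.369 -2.141  0.137  0.613] M 1.25 29.2
0.574 [ 0.565  0.577  4.153  7.48  -1.598  0.137  0.579] M 1.145 29.5
0.586 [ 0.577  0.589  5.039  7.133 -1.394  0.137  0.561] M 1.248 29.8
0.599 [ 0.588  0.602  6.176  7.32  -2.291  0.137  0.619] M 1.461 30.1
0.611 [ 0.598  0.615  6.584  7.444 -1.131  0.137  0.829] M 1.728 30.4
0.624 [ 0.607  0.629  8.439  8.265 -1.416  0.137  0.972] M 2.123 30.7
0.636 [ 0.615  0.642 10.41   7.842 -1.641  0.137  1.238] M 2.658 31.0
0.649 [ 0.635  0.653  6.861  7.56  -2.102  0.137  0.835] M 1.771 31.3
0.661 [ 0.65   0.665  6.009  7.367 -2.109  0.137  0.74 ] M 1.559 31.6
0.674 [ 0.663  0.677  6.532  7.408 -1.566  0.137  0.681] M 1.572 31.9
0.686 [ 0.675  0.69   6.419  7.357 -1.594  0.137  0.704] M 1.579 32.2
0.699 [ 0.689  0.702  5.602  7.435 -0.975  0.137  0.646] M 1.41 32.5
```

```bash
python3 - <<'E'
from h import *
c=json.load(open('c.json'))
for a in [.711,.724,.736]:
    step(a,c); s=avg(c,3); print(round(a,3),np.round(s,3),'M',round(s[2]*c['r']+s[6],3),current_time_s().__round__(2))
t=[]
for n in ['scene','side']:
    im=grab(n); uv=proj(im,[[.59,-.13,.1]])[0].astype(int)
    t.append(cv2.resize(im['color'][uv[1]-48:uv[1]+36,uv[0]-40:uv[0]+40],None,fx=5,fy=7 if 0 else 5,interpolation=cv2.INTER_CUBIC)); print(n,uv)
    # lever tilt from shank + block points
    P=cloud(im); S=R.from_euler('z',c['psi']); q=S.inv().apply((P-np.array(c['axle'])).reshape(-1,3))
    for a0 in [.65]:
        L=R.from_euler('x',-a0).apply(q)  # lever frame approx
        for nm,lo,hi in [('block',.03,.066),('shank',.078,.112)]:
            m=(abs(L[:,0])<(.012 if nm=='shank' else .012))&(abs(L[:,1])<.03)&(L[:,2]>lo)&(L[:,2]<hi)
            k=L[m]
            if len(k)>10:
                for it in range(3):
                    A=np.c_[k[:,2],k[:,0],np.ones(len(k))]; co=np.linalg.lstsq(A,k[:,1],rcond=None)[0]; e=k[:,1]-A@co; k=k[abs(e)<max(2*e.std(),.001)]
                print(nm,len(k),'angle',a0-np.arctan(co[0]),'off',co[2],e.std())
cv2.imwrite('pics/sw.png',np.hstack(t)[...,::-1])
E
```

```text
0.711 [ 0.702  0.714  4.857  7.695 -1.661  0.137  0.577] M 1.24 32.8
0.724 [ 0.716  0.727  5.38   7.539 -1.628  0.137  0.588] M 1.322 33.1
0.736 [ 0.728  0.739  5.72   7.778 -1.578  0.137  0.567] M 1.347 33.4
scene [301 268]
block 15 angle 0.11696507137438128 off -0.0452451832467879 0.007173813051772903
shank 37 angle 0.7185798083302344 off -0.00138172128661791 0.0035259020904184635
side [328 221]
block 123 angle 0.7091741121543224 off 0.01555288547821012 0.0020963321384951657
shank 52 angle 0.7753340534216656 off 0.009910669635243629 0.002304259396717004
```

View pics/sw.png

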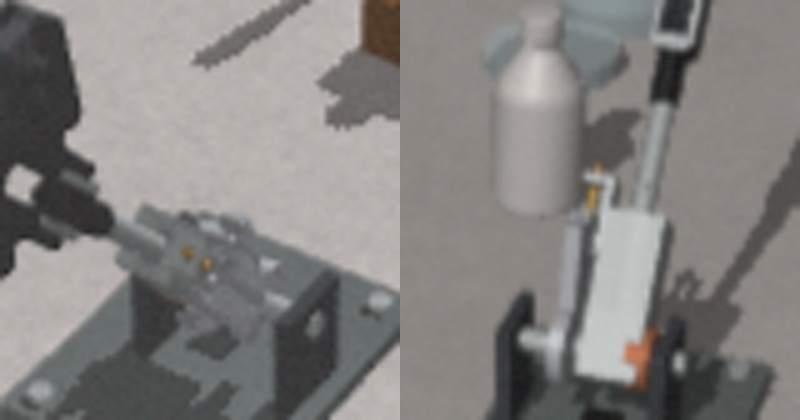

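```bash
python3 - <<'E'
from h import *
w0=np.load('/tmp/w0.npy',allow_pickle=True).item()
A=cv2.resize(w0['color'][148:178,255:335],None,fx=10,fy=10,interpolation=cv2.INTER_CUBIC)
A=cv2.convertScaleAbs(A,alpha=1.5)
for b,y,col in [(.185,8,(255,0,0)),(.035,292,(0,255,0))]:
    ph=b+.12+.15*np.arange(6)
    p=np.c_[np.full(6,.604),-.1045-.066*np.sin(ph),.055+.066*np.cos(ph)]
    for u,v in (proj(w0,p)-[255,148]+.5)*10: cv2.drawMarker(A,(int(u),int(y)),col,cv2.MARKER_CROSS,14,2)
cv2.imwrite('pics/pins.png',A[...,::-1])
E
```

```text
(no output)
```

View pics/pins.png

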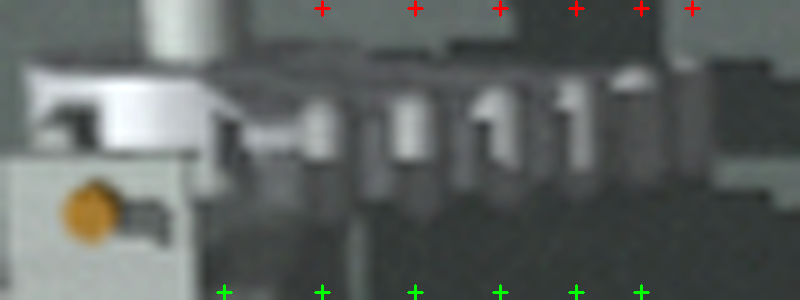

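Six pins are visible, at x = 322–690 in the crop. All match the plate turn b ≈ 0.185 and none sits at 224, so the three jumps felt were pins 1–3. Now nudge slightly towards mid-notch, check it is steady, and hand in.

```bash
python3 - <<'E'
from h import *
c=json.load(open('c.json'))
step(.748,c); 
for i in range(3):
    s=avg(c,5); print(np.round(s,3),'M',round(s[2]*c['r']+s[6],3),current_time_s().__round__(2)); wait(.3)
print(current_grip_width(),current_finger_force(),np.abs(current_dq()).max())
if .71<s[0]<.765 and current_finger_force()>50: close_job(); print('closed')
E
```

```text
[ 0.738  0.751  6.342  7.373 -1.411  0.137  0.656] M 1.521 33.83
[ 0.737  0.751  5.991  7.084 -1.512  0.137  0.625] M 1.443 34.22
[ 0.737  0.751  6.074  7.281 -1.724  0.137  0.591] M 1.42 34.6
0.15229772621249751 98.9875066280365 0.0011807696146186061
the job is handed in; nothing more can be done
closed
```

The rod is fully home in the socket, three clicks were felt with the fourth pin not passed, and the lever is held still in the third notch; I handed the job in at about 35 s of the 64 s allowed.

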